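# Take the reverse-threaded blade nut off a returned fan

## Task

The fan on the bench lies on its back with its front guard off: unscrew the reverse-threaded (left-hand) quick-release blade nut in its middle until you feel with light lifts that the thread has let go, just short of its end stop, lift it straight off there, and set it down, not dropped, in the small open parts tray. Thread and stop are plastic, so do not force the nut by pulling, pushing, jamming it or turning on against the stop, and leave the tape gun, bottle and foam piece where they are.

Things in the scene. Friction and masses are not known exactly. Their poses are not given: they have to be found in the camera images.
- fan: Compact cream box fan, 290 x 290 mm and 106 mm high, lying on its back, fixed to the bench. Origin: centre of its underside; z up. Its front has a 250 mm round opening, and in it a grey four-bladed wheel. A white foam block standing between two blades lets the wheel turn only 0.7 rad to and fro. Blades and foam end below 85 mm. Fan, hub, spigot and nut share one upright axis.
- wheel: Grey blade wheel with four blades, 224 mm across, on the motor shaft in the fan; it carries the spigot. Origin: on its axis, at the fan's origin; turns about z, 0.7 rad to and fro between the foam's sides. Straining the nut against wheel and spigot with over 30 N in all (pulling before the thread lets go, jamming, pushing, or turning on against the stop) spoils the plastic thread.
- hub (a point): Centre of the flat top of the blade wheel's hub (66 mm across), 72 mm above the fan's origin. On it lies a spring washer, 43 mm across, that at first presses the nut up with up to 16 N, so the nut takes the wheel along until a blade meets the foam, then breaks loose and begins to climb; after about 2 rad it runs freely. A grip of 15 N breaks it loose, 10 N turns it on.
- spigot (a point): Top centre of the upright spigot, 100 mm above the fan's origin, hidden in the nut at the start. Core 16 mm, left-hand thread ridge 24 mm across. Some 0.3 rad after the thread has let go the nut meets a small stop 10 mm off the axis (moment over 0.08 N m or side force over 4 N): ease back 0.1 rad and lift. It is clear when its underside is above this point.
- nut: Blade nut: light beige-grey plastic round ribbed cap, 46 mm across (48 over the ribs), 32 mm tall, sides upright for 26 mm, closed slightly domed top, about 50 g, open below with a 26 mm deep cavity. Origin: centre of its underside; z is its axis, up at the start. It starts screwed down in the fan's middle, underside 75 to 79 mm above the fan's origin.
- nut_top (a point): Top centre of the nut, 32 mm above its origin. Unscrews clockwise seen from above, climbing 1.6 mm a rad; play 1 mm sideways, 2 mm up and down. It lets go, unseen, after 3.4 to 5.8 rad in all (not before 3.9 if its underside starts below 76.5 mm). Before, a light pull of 5 N meets a firm hold once the play is taken up; after, it lifts freely. The other way it jams.
- tray: Open grey parts tray, 150 (its x) x 112 (its y) x 42 mm high, 4 mm walls and floor, loose on the bench, either left or right of the fan. Origin: centre of its underside, z up.
- tape_gun: Bystander: packing-tape gun lying on its side, 190 x 90 x 52 mm, on the other side of the fan from the tray. Origin: near its middle, on the bench.
- bottle: Bystander: clear water bottle, 64 mm across, 190 mm tall, beyond the fan. Origin: centre of its underside.
- foam: Bystander: white L-shaped piece of packing foam, 130 x 50 x 78 mm, beyond the fan. Origin: centre of its underside.
Mind the look-alikes: they are no part of the job. What is meant by the nut is not black, purple or turquoise, and is the larger of those in its own colour.

How it is judged:
By the outcome, as a careful person would: the job done as asked, in the order asked, and still so for the second after the job is handed in, with the robot touching nothing.
It also fails if it takes over 72 s, if anything falls off the work surface, if the arm or the gripper's body presses on something with over 40 N, if the wrist force passes 120 N, or if a joint passes its speed limit or range.

## Robot

A 6-joint arm with a two-finger parallel gripper is mounted at the origin on the work surface. World frame = base frame: x ahead of the robot, y to its left, z up, the work surface at z = 0. Lengths are in m, angles in rad, forces in N, time in s.
With the tool pointing down it reaches from about 0.375 to 0.9 m from the base axis. Payload 3.1 kg.
Tool frame: the origin (TCP) lies between the finger pads; the fingertips stand 17 mm ahead of it and the grasp point (between the pads) lies 2 mm behind it (arm.finger_overhang is the distance from the TCP to the fingertips, in m); z points along the fingers, y is the direction in which the jaws open and shut (so a half turn about z gives the same grasp; the last joint's range is limited). The gripper opens to 85 mm and grips with 20 to 120 N. Pads are 22 mm wide; open, the fingers measure 114 mm over their backs; the gripper's body (76 mm by 85 mm) begins 54 mm behind the grasp point. The pads swing forward as they close: fully open they stand 13 mm farther back than shut.
Start: joints at [1.133, 0.527, 1.433, -0, 1.181, -0.178], TCP at [0.16, 0.604, 0.248] pointing down, gripper open.
Joint ranges: [-3.08, 3.08], [-0.75, 2.2], [0.22, 2.44], [-1.43, 4.57], [0, 2.65], [-2.85, 2.85]. Speed limits (rad/s): [2.79, 2.79, 3.14, 3.14, 3.14, 3.14].

## Interface

Orientations are given as a rotation vector (axis times angle).
In Python, from rig import sensors, viewer, workorder, arm gives the robot as it stands.
- The arm moves only by the tool carry_out, never from a script. Its arguments are lists of equal length, an entry for each row: "fingers": the finger opening in m, from 0 to 0.0854; "translation": the shift along the world's x, y, z in m, a list of three; "rotation": the turn, a rotation vector about the world's x, y, z in rad, a list of three. In form: {"fingers": [fingers, ...], "translation": [[x, y, z], ...], "rotation": [[rx, ry, rz], ...]}. A call has 1 to 20 rows; each row shifts and turns the pose as measured when the row begins; what a row does not reach is not made up. A row lasts 1/12 s, in which the tool goes at most 41.7 mm and 7.16 degrees, less where a joint would pass 70% of its speed; a pose out of reach is approached as far as the arm can. A call is refused whole if a number of a shift passes 0.0417 or a number of a turn 0.125, either way. A call with a gripper value outside its range is refused whole. The fingers move at their own pace and stop on an object; "newtons" is the grip in N (left out, the last holds). Time passes only in rows, so rows that do not move let the fingers close. It gives the time, the measured TCP pose, the force and the opening at its end, in the units of the state.
- sensors.sense(): the state, without advancing time (a new reading comes with each control period).
- viewer.grab_frame(name): name is "scene" or "top"; returns the picture (400x640x3 uint8, red, green, blue); there is no depth.
- viewer.camera_info(name): a dict with "mtx" (3x3 intrinsics, pixels), "rvec" (rotation vector, rad) and "tvec" (3), from world to camera coordinates, as OpenCV has them. Camera axes: x right, y down, z forward; pixel columns grow to the right and rows downward; lengths in m; the calibration is good to about 2 mm. A picture is of the moment at which its call begins. camera_info takes no time and is no camera call.
- workorder.job_done(): hands the job in, once; it reports no verdict.
The state is a dict: "clock": time; "joints": joint angles; "qd": joint speeds; "joint_efforts": joint torques, N m; "ee_pos": TCP position; "tcp_rot": TCP orientation; "wrist_force": force on the tool from outside, world axes, zero at the start; "wrist_torque": the same for the moment, N m; "width": finger opening in m.
Only numpy, scipy, OpenCV 4.12 (cv2) and the standard library are available. Lean on these libraries where they do the work, as an engineer would, in place of code of your own. Each camera call takes 0.05 s, during which the arm holds its last target.

## Working session

There is one attempt and no reset: what is moved stays moved. The work goes in short steps, Python scripts to look and compute and a tool call to move; the robot and the scene stay as the last step left them, time stands still between calls to the robot, and variables do not carry over. Pictures are saved under pics/ and viewed, and the job is handed in when it is done.

Besides the shell and the picture viewer there is one more tool, called after "Request:" by a JSON object that holds its "op" and its "data", one argument or row to a line. carry_out: Moves the arm, as the interface text tells. Its arguments: {"type":"object","properties":{"fingers":{"type":"array"},"translation":{"type":"array"},"rotation":{"type":"array"},"newtons":{"type":"number"}},"required":["fingers","translation","rotation"]}

```bash
mkdir -p pics; ls
python3 - <<'E'
from rig import sensors, viewer, workorder, arm
import cv2
print(sensors.sense()); print(arm.finger_overhang)
for n in("scene","top"):
    print(n,viewer.camera_info(n))
    cv2.imwrite(f"pics/{n}0.png",cv2.cvtColor(viewer.grab_frame(n),cv2.COLOR_RGB2BGR))
E
```

```text
pics
{'clock': 0.0, 'joints': array([ 1.13351203e+00,  5.28481392e-01,  1.43390060e+00,  2.28251738e-05,
        1.18139180e+00, -1.78514208e-01]), 'qd': array([-4.53794703e-05,  7.41705843e-05, -2.04475332e-04, -6.24674131e-04,
       -7.74342983e-04,  1.42520009e-04]), 'joint_efforts': array([ 5.10719565e-04, -4.42349374e+01, -1.78026938e+01, -3.11799758e-04,
        8.32880556e-03, -1.52865283e-05]), 'ee_pos': array([0.15961578, 0.60357544, 0.24732476]), 'tcp_rot': array([-0.40526738, -3.11465456,  0.00325425]), 'wrist_force': array([ 0.50969652, -0.14522644, -0.02929149]), 'wrist_torque': array([-0.0731688,  0.0074682, -0.0192961]), 'width': 0.08545703594786039}
0.017
scene {'mtx': array([[367.44846588,   0.        , 317.97843154],
       [  0.        , 367.44846588, 201.88024423],
       [  0.        ,   0.        ,   1.        ]]), 'rvec': array([ 2.17903792,  0.91600481, -0.38526763]), 'tvec': array([-0.42371573, -0.23567011,  1.30406905])}
top {'mtx': array([[484.82085251,   0.        , 320.02660828],
       [  0.        , 484.82085251, 199.23421804],
       [  0.        ,   0.        ,   1.        ]]), 'rvec': array([ 2.15930499, -2.10880005,  0.24029548]), 'tvec': array([-0.03252194,  0.62901173,  1.06034728])}
```

View pics/scene0.png

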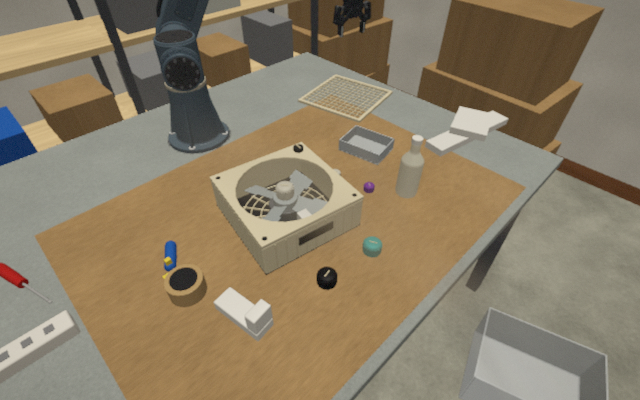

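View pics/top0.png

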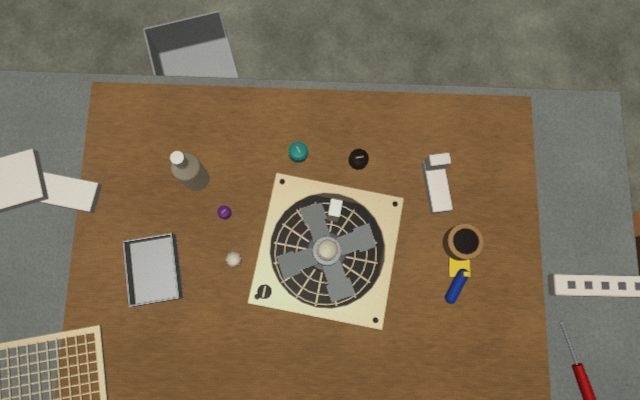

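The top view shows these look-alikes: the beige cap in the fan's middle (327,249), a small beige cap on the bench (233,259), black ones at (264,291) and (358,159), a purple one (224,212) and a turquoise one (298,151). I choose the one in the fan's middle, since it is the larger beige one. The tray is at (152,270), left of the fan.

```bash
cat > h.py <<'E'
import numpy as np, cv2
from rig import viewer, sensors
from scipy.spatial.transform import Rotation as R
C={n:viewer.camera_info(n) for n in("scene","top")}
def bp(n,uv,z):
    c=C[n];Rm=cv2.Rodrigues(c['rvec'])[0];o=-Rm.T@c['tvec']
    p=cv2.undistortPoints(np.array([[uv]],float),c['mtx'],None)[0,0]
    d=Rm.T@np.array([p[0],p[1],1]);return o+d*(z-o[2])/d[2]
def pj(n,P):
    c=C[n];return cv2.projectPoints(np.atleast_2d(np.array(P,float)),c['rvec'],c['tvec'],c['mtx'],None)[0][:,0]
def save(n,name,box=None,k=1):
    im=cv2.cvtColor(viewer.grab_frame(n),cv2.COLOR_RGB2BGR)
    if box: im=im[box[1]:box[3],box[0]:box[2]]
    if k!=1: im=cv2.resize(im,None,fx=k,fy=k,interpolation=cv2.INTER_CUBIC)
    cv2.imwrite('pics/'+name,im)
E
python3 - <<'E'
from h import *
t=cv2.imread('pics/top0.png');s=cv2.imread('pics/scene0.png')
a=cv2.resize(t[205:295,270:390],None,fx=5,fy=5,interpolation=cv2.INTER_CUBIC)
cv2.imwrite('pics/c1.png',a)
cv2.imwrite('pics/c2.png',cv2.resize(s[140:240,220:350],None,fx=6,fy=6-.0,interpolation=cv2.INTER_CUBIC)[:600,:780])
cv2.imwrite('pics/c3.png',cv2.resize(t[225:315,110:250],None,fx=5,fy=5,interpolation=cv2.INTER_CUBIC))
print('nut top',bp('top',(327,249),.109), 'small',bp('top',(233,259),.02))
for uv in [(276,174),(404,197),(382,329),(248,303)]: print('fan c',bp('top',uv,.106))
for uv in [(123,240),(175,234),(180,298),(129,306)]: print('tray',bp('top',uv,.042))
E
```

```text
nut top [ 0.5106358  -0.03359471  0.109     ] small [0.49036916 0.181054   0.02      ]
fan c [0.67564547 0.08330084 0.106     ]
fan c [ 0.63100316 -0.20389165  0.106     ]
fan c [ 0.34441207 -0.15331361  0.106     ]
fan c [0.39264099 0.13186848 0.106     ]
tray [0.52635747 0.43009002 0.042     ]
tray [0.54299189 0.31351282 0.042     ]
tray [0.39928003 0.29129403 0.042     ]
tray [0.37956982 0.40258261 0.042     ]
```

View pics/c1.png

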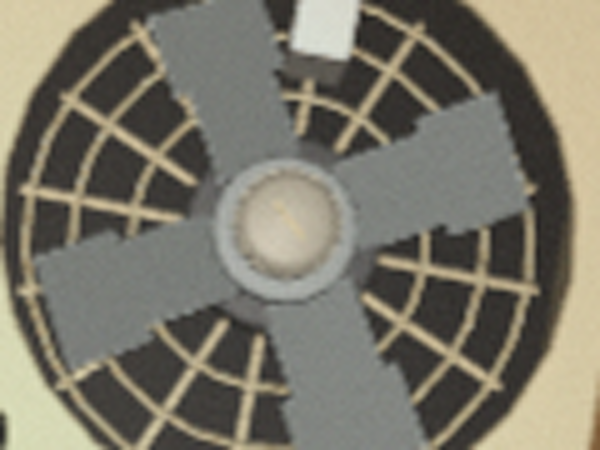

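View pics/c2.png

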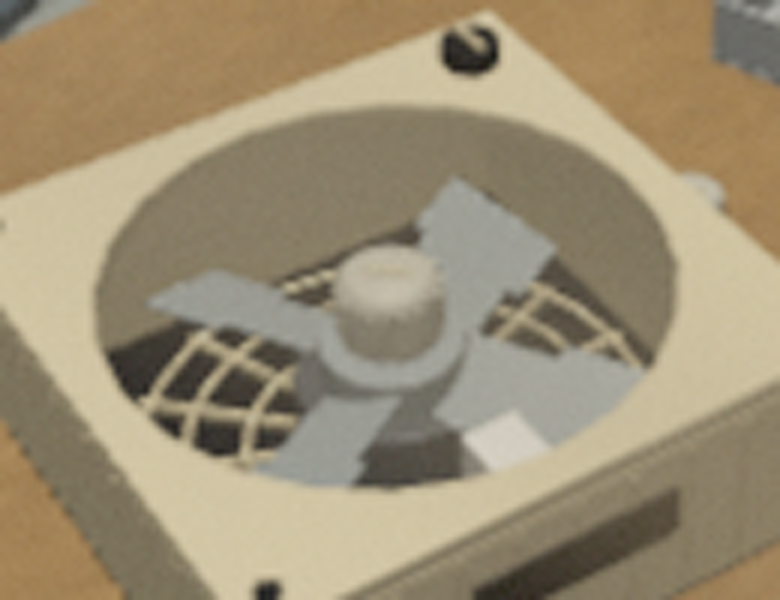

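View pics/c3.png

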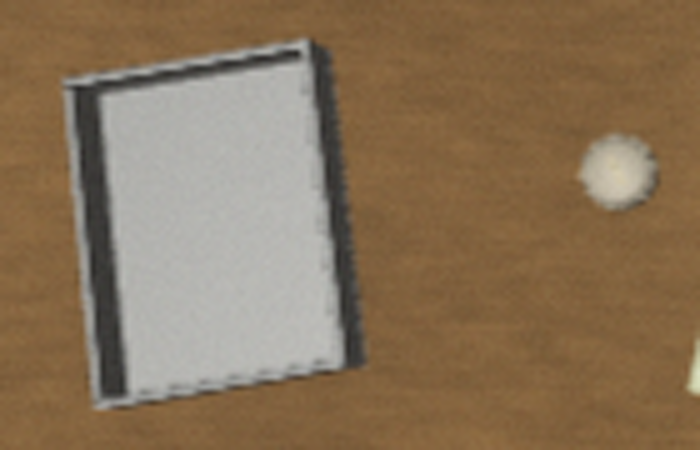

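```bash
cat > ov.py <<'E'
from h import *
import sys
x,y,z=map(float,sys.argv[1:4])
a=np.linspace(0,2*np.pi,200)
for n,b in(('top',(290,215,365,285)),('scene',(250,160,320,230))):
    im=cv2.imread(f'pics/{n}0.png')[b[1]:b[3],b[0]:b[2]]
    k=8;im=cv2.resize(im,None,fx=k,fy=k,interpolation=cv2.INTER_CUBIC)
    for r,h,c in((.024,z,(0,0,255)),(.024,z+.026,(0,255,0)),(.033,.072,(255,0,0))):
        P=pj(n,np.c_[x+r*np.cos(a),y+r*np.sin(a),0*a+h])
        P=((P-np.array(b[:2])+.5)*k-.5)
        cv2.polylines(im,[np.round(P).astype(int)],True,c,1)
    cv2.imwrite(f'pics/ov_{n}.png',im)
im=np.hstack([cv2.resize(cv2.imread(f'pics/ov_{n}.png'),(400,400)) for n in('top','scene')])
cv2.imwrite(sys.argv[4],im)
E
python3 ov.py .5095 -.035 .077 pics/o1.png
python3 -c "
from h import *
P=[bp('top',u,.042) for u in [(123,241),(171.6,233.5),(178.6,298),(129.4,306.6)]];P=np.array(P);print(P,P.mean(0),[np.linalg.norm(P[i]-P[i-1]) for i in range(4)])"
```

```text
[[0.52407302 0.4298677  0.042     ]
 [0.54395494 0.32133907 0.042     ]
 [0.39921743 0.29440487 0.042     ]
 [0.37828352 0.40157879 0.042     ]] [0.46138223 0.36179761 0.042     ] [np.float64(0.14850872319453795), np.float64(0.11033473459789095), np.float64(0.1472222785510375), np.float64(0.10919924836390228)]
```

View pics/o1.png

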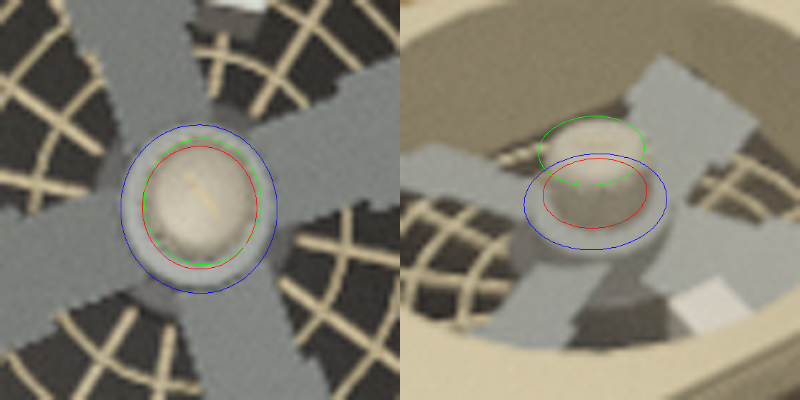

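Tray centre is (0.461, 0.362); the measured size of 148×110 mm fits the given 150×112. The overlay puts the nut axis at about (0.5095, −0.035), and it agrees in both views. The nut is the large beige cap on the hub.

Request:
{"op": "carry_out", "data": {
  "fingers": [0.085, 0.085, 0.085, 0.085, 0.085, 0.085, 0.085, 0.085, 0.085, 0.085, 0.085, 0.085, 0.085, 0.085, 0.085, 0.085, 0.085, 0.085],
  "newtons": 25,
  "translation": [
    [0.0194, -0.0355, -0.0026],
    [0.0194, -0.0355, -0.0026],
    [0.0194, -0.0355, -0.0026],
    [0.0194, -0.0355, -0.0026],
    [0.0194, -0.0355, -0.0026],
    [0.0194, -0.0355, -0.0026],
    [0.0194, -0.0355, -0.0026],
    [0.0194, -0.0355, -0.0026],
    [0.0194, -0.0355, -0.0026],
    [0.0194, -0.0355, -0.0026],
    [0.0194, -0.0355, -0.0026],
    [0.0194, -0.0355, -0.0026],
    [0.0194, -0.0355, -0.0026],
    [0.0194, -0.0355, -0.0026],
    [0.0194, -0.0355, -0.0026],
    [0.0194, -0.0355, -0.0026],
    [0.0194, -0.0355, -0.0026],
    [0.0194, -0.0355, -0.0026]
  ],
  "rotation": [
    [0, 0, 0.064],
    [0, 0, 0.064],
    [0, 0, 0.064],
    [0, 0, 0.064],
    [0, 0, 0.064],
    [0, 0, 0.064],
    [0, 0, 0.064],
    [0, 0, 0.064],
    [0, 0, 0.064],
    [0, 0, 0.064],
    [0, 0, 0.064],
    [0, 0, 0.064],
    [0, 0, 0.064],
    [0, 0, 0.064],
    [0, 0, 0.064],
    [0, 0, 0.064],
    [0, 0, 0.064],
    [0, 0, 0.064]
  ]
}}

```text
clock: 1.6
ee_pos: [0.5064, -0.0515, 0.1959]
tcp_rot: [1.455, -2.777, -0.006]
wrist_force: [0.4, -0.3, 0.4]
width: 0.0853
```

```bash
cat > st.py <<'E'
from h import *
np.set_printoptions(precision=4,suppress=True)
s=sensors.sense();Rm=R.from_rotvec(s['tcp_rot']).as_matrix()
g=np.array([.5095,-.035])
print('t',round(s['clock'],3),'p',s['ee_pos'],'q',s['joints'],'zax',Rm[:,2],'yawY',np.arctan2(Rm[1,1],Rm[0,1]))
# small corrective rotation to point straight down
print('tiltfix',np.cross(Rm[:,2],[0,0,-1]),'dxy',g-s['ee_pos'][:2],'F',s['wrist_force'],'T',s['wrist_torque'],'w',s['width'])
E
python3 st.py
```

```text
t 1.6 p [ 0.5064 -0.0515  0.1959] q [-0.3202  0.4508  1.77   -0.0024  0.9283 -2.8544] zax [-0.0077  0.0005 -1.    ] yawY 2.535728468681613
tiltfix [-0.0005 -0.0077 -0.    ] dxy [0.0031 0.0165] F [ 0.4035 -0.3101  0.4153] T [ 0.0026 -0.0344  0.008 ] w 0.08526780268771217
```

Request:
{"op": "carry_out", "data": {
  "fingers": [0.085, 0.085, 0.085],
  "translation": [
    [0.003, 0.0165, 0],
    [0, 0, -0.01],
    [0, 0, -0.01]
  ],
  "rotation": [
    [0, -0.0077, -0.1],
    [0, 0, -0.03],
    [0, 0, 0]
  ]
}}

```text
clock: 1.85
ee_pos: [0.5178, -0.0478, 0.1761]
tcp_rot: [-1.241, 2.876, -0.015]
wrist_force: [-0.8, -0.1, -0.3]
width: 0.085
```

```bash
python3 st.py
```

```text
t 1.85 p [ 0.5178 -0.0478  0.1761] q [-0.3064  0.4881  1.7748 -0.0019  0.8657 -2.6906] zax [ 0.0119 -0.0053 -0.9999] yawY 2.38542100770837
tiltfix [0.0053 0.0119 0.    ] dxy [-0.0083  0.0128] F [-0.7766 -0.0893 -0.2915] T [-0.0168 -0.03    0.0185] w 0.08501794881786452
```

Request:
{"op": "carry_out", "data": {
  "fingers": [0.085, 0.085, 0.085, 0.085],
  "translation": [
    [-0.0083, 0.0128, -0.01],
    [0, 0, 0],
    [0, 0, 0],
    [0, 0, 0]
  ],
  "rotation": [
    [0.005, 0.012, 0],
    [0, 0, 0],
    [0, 0, 0],
    [0, 0, 0]
  ]
}}

```text
clock: 2.18
ee_pos: [0.5048, -0.0316, 0.1619]
tcp_rot: [1.246, -2.874, -0.012]
wrist_force: [-0.3, -0.2, 0.1]
width: 0.0854
```

```bash
python3 st.py
```

```text
t 2.183 p [ 0.5048 -0.0316  0.1619] q [-0.2839  0.5029  1.8052  0.0003  0.8448 -2.6733] zax [-0.0108  0.0034 -0.9999] yawY 2.3890847086661164
tiltfix [-0.0034 -0.0108 -0.    ] dxy [ 0.0047 -0.0034] F [-0.3229 -0.2231  0.1071] T [ 0.0242 -0.0068 -0.0276] w 0.08536060834616757
```

Request:
{"op": "carry_out", "data": {
  "fingers": [0.085, 0.085, 0.085, 0.085],
  "translation": [
    [0.003, -0.0022, -0.005],
    [0, 0, -0.01],
    [0, 0, -0.01],
    [0, 0, -0.003]
  ],
  "rotation": [
    [-0.002, -0.007, 0],
    [0, 0, 0],
    [0, 0, 0],
    [0, 0, 0]
  ]
}}

```text
clock: 2.52
ee_pos: [0.5092, -0.0325, 0.1339]
tcp_rot: [-1.256, 2.878, -0.002]
wrist_force: [-0.5, 0.1, 0.1]
width: 0.0853
```

```bash
python3 st.py
```

```text
t 2.517 p [ 0.5092 -0.0325  0.1339] q [-0.2832  0.5516  1.8242  0.0004  0.7637 -2.677 ] zax [ 0.0021 -0.0004 -1.    ] yawY 2.393563713156035
tiltfix [0.0004 0.0021 0.    ] dxy [ 0.0003 -0.0025] F [-0.5406  0.1161  0.1281] T [-0.0024 -0.0649  0.0311] w 0.08526478774595334
```

Request:
{"op": "carry_out", "data": {
  "fingers": [0.085, 0.085, 0.085, 0.085, 0.085, 0.085],
  "translation": [
    [0, -0.0018, -0.008],
    [0, 0, -0.008],
    [0, 0, -0.007],
    [0, 0, -0.004],
    [0, 0, -0.001],
    [0, 0, 0]
  ],
  "rotation": [
    [0, 0.002, 0],
    [0, 0, 0],
    [0, 0, 0],
    [0, 0, 0],
    [0, 0, 0],
    [0, 0, 0]
  ]
}}

```text
clock: 3.02
ee_pos: [0.509, -0.0345, 0.1016]
tcp_rot: [1.256, -2.878, -0.001]
wrist_force: [-0.1, -0.7, 0.4]
width: 0.085
```

```bash
python3 st.py; python3 -c "
from h import *
save('scene','s1.png',(230,130,350,220),6)"
```

```text
t 3.017 p [ 0.509  -0.0345  0.1016] q [-0.2868  0.6103  1.8412 -0.0007  0.6915 -2.6801] zax [-0.0016  0.     -1.    ] yawY 2.3938830594339104
tiltfix [-0.     -0.0016 -0.    ] dxy [ 0.0005 -0.0005] F [-0.1366 -0.651   0.4285] T [ 0.0265 -0.0181 -0.0352] w 0.08495692142248822
```

View pics/s1.png

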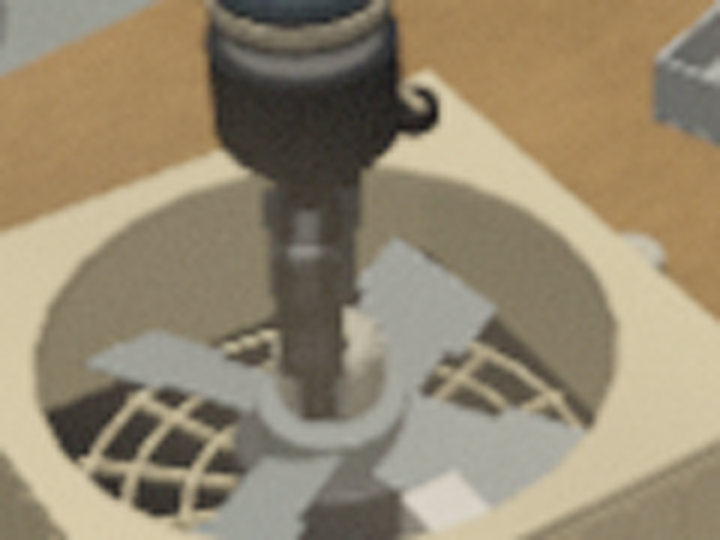

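The jaws straddle the nut, with the near finger at crop (315,350) and the nut behind it at (365,365), and nothing touches. Closing.

Request:
{"op": "carry_out", "data": {
  "fingers": [0.04, 0.04, 0.04, 0.04, 0.04, 0.04, 0.04],
  "newtons": 25,
  "translation": [
    [0, 0, 0],
    [0, 0, 0],
    [0, 0, 0],
    [0, 0, 0],
    [0, 0, 0],
    [0, 0, 0],
    [0, 0, 0]
  ],
  "rotation": [
    [0, 0, 0],
    [0, 0, 0],
    [0, 0, 0],
    [0, 0, 0],
    [0, 0, 0],
    [0, 0, 0],
    [0, 0, 0]
  ]
}}

```text
clock: 3.65
ee_pos: [0.5117, -0.0358, 0.1035]
tcp_rot: [-1.255, 2.876, -0.007]
wrist_force: [1.4, -0.9, -1.4]
width: 0.0458
```

```bash
python3 st.py
```

```text
t 3.65 p [ 0.5117 -0.0358  0.1035] q [-0.2874  0.6076  1.8383 -0.0015  0.6897 -2.6801] zax [ 0.0056 -0.0026 -1.    ] yawY 2.3937918902845663
tiltfix [0.0026 0.0056 0.    ] dxy [-0.0022  0.0008] F [ 1.3752 -0.8957 -1.3637] T [-0.1749 -0.1697  0.0301] w 0.045840768969283345
```

Request:
{"op": "carry_out", "data": {
  "fingers": [0.04, 0.04, 0.04, 0.04, 0.04, 0.04],
  "translation": [
    [0, 0, 0],
    [0, 0, 0],
    [0, 0, 0],
    [0, 0, 0],
    [0, 0, 0],
    [0, 0, 0]
  ],
  "rotation": [
    [0.001, 0.003, -0.08],
    [0, 0, -0.1],
    [0, 0, -0.1],
    [0, 0, -0.1],
    [0, 0, -0.1],
    [0, 0, -0.1]
  ]
}}

```text
clock: 4.15
ee_pos: [0.5119, -0.0354, 0.1036]
tcp_rot: [-0.341, 3.122, -0.005]
wrist_force: [1.6, -0.9, -1.1]
width: 0.0457
```

```bash
python3 st.py;python3 -c "
from h import *
save('top','t1.png',(270,195,390,295),5)"
```

```text
t 4.15 p [ 0.5119 -0.0354  0.1036] q [-0.2858  0.6084  1.8351 -0.0033  0.6956 -2.0715] zax [ 0.0017 -0.0027 -1.    ] yawY 1.7881609402548133
tiltfix [0.0027 0.0017 0.    ] dxy [-0.0024  0.0004] F [ 1.5788 -0.8802 -1.106 ] T [-0.16   -0.0494  0.0269] w 0.045652988189105397
```

View pics/t1.png

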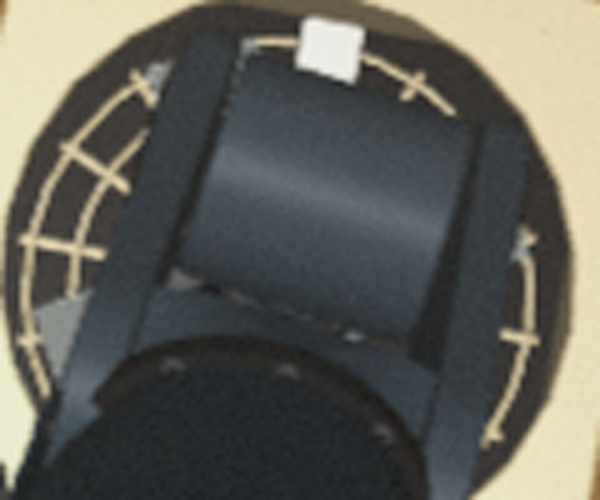

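```bash
python3 -c "
from h import *
save('scene','s2.png',(220,140,350,240),6)"
```

```text
(no output)
```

View pics/s2.png

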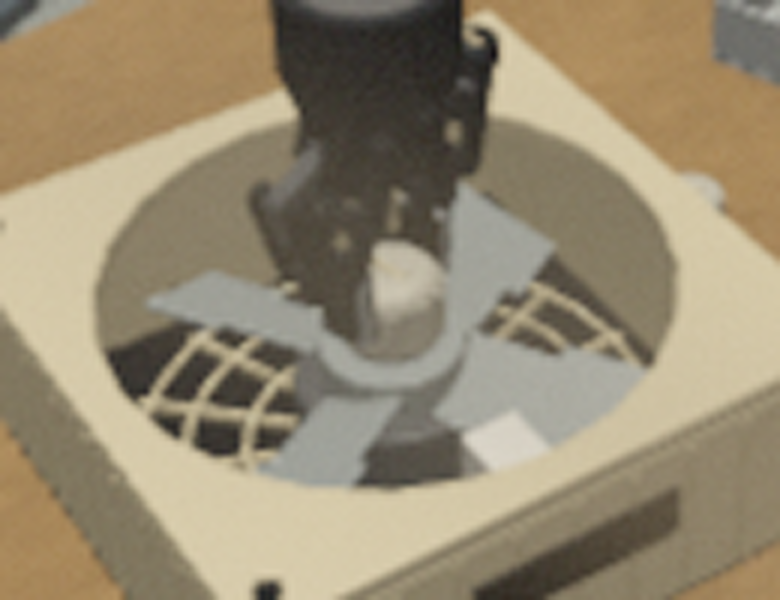

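Request:
{"op": "carry_out", "data": {
  "fingers": [0.04, 0.04, 0.04, 0.04, 0.04, 0.04, 0.04, 0.04, 0.04, 0.04],
  "translation": [
    [0, 0, 0.0002],
    [0, 0, 0.0002],
    [0, 0, 0.0002],
    [0, 0, 0.0002],
    [0, 0, 0.0002],
    [0, 0, 0.0002],
    [0, 0, 0.0002],
    [0, 0, 0.0002],
    [0, 0, 0.0002],
    [0, 0, 0.0002]
  ],
  "rotation": [
    [0.002, 0.001, -0.12],
    [0, 0, -0.12],
    [0, 0, -0.12],
    [0, 0, -0.12],
    [0, 0, -0.12],
    [0, 0, -0.12],
    [0, 0, -0.12],
    [0, 0, -0.12],
    [0, 0, -0.12],
    [0, 0, -0.12]
  ]
}}

```text
clock: 5.08
ee_pos: [0.5119, -0.0349, 0.1058]
tcp_rot: [1.509, 2.755, -0.001]
wrist_force: [1.0, -0.9, -1.0]
width: 0.0458
```

```bash
python3 st.py; python3 -c "
from h import *
save('scene','s3.png',(220,140,350,240),6)"
```

```text
t 5.083 p [ 0.5119 -0.0349  0.1058] q [-0.2858  0.6047  1.8329 -0.0009  0.7037 -0.8539] zax [ 0.0002 -0.0007 -1.    ] yawY 0.5688316425724866
tiltfix [0.0007 0.0002 0.    ] dxy [-0.0024 -0.0001] F [ 0.9564 -0.9166 -0.9665] T [-0.0988 -0.1147 -0.0355] w 0.04576779780686191
```

View pics/s3.png

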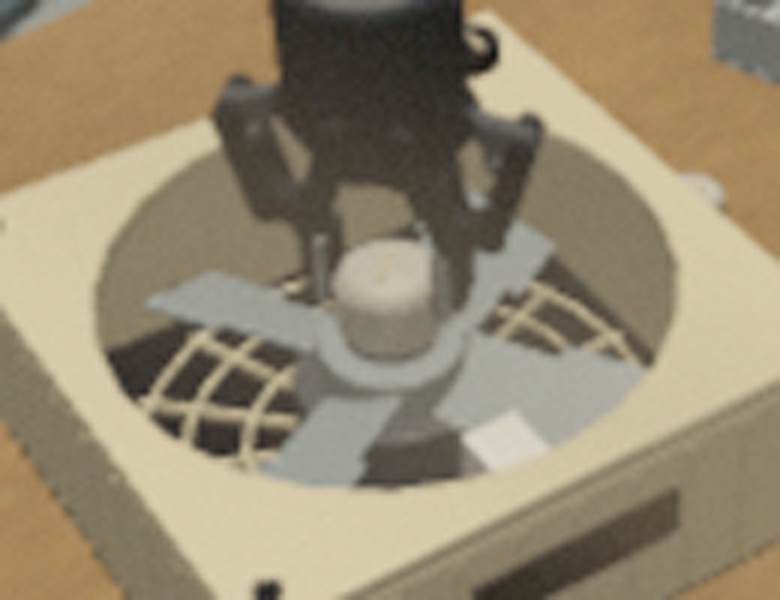

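The nut turns with the jaws (its mark has rotated) and the wheel rests against the foam. Total so far is 1.825 rad. I'll go on to about 3.2, which is before the earliest release.

Request:
{"op": "carry_out", "data": {
  "fingers": [0.04, 0.04, 0.04, 0.04, 0.04, 0.04, 0.04, 0.04, 0.04, 0.04, 0.04, 0.04],
  "translation": [
    [0, 0, 0.0002],
    [0, 0, 0.0002],
    [0, 0, 0.0002],
    [0, 0, 0.0002],
    [0, 0, 0.0002],
    [0, 0, 0.0002],
    [0, 0, 0.0002],
    [0, 0, 0.0002],
    [0, 0, 0.0002],
    [0, 0, 0.0002],
    [0, 0, 0.0002],
    [0, 0, 0]
  ],
  "rotation": [
    [0.0005, 0, -0.125],
    [0, 0, -0.125],
    [0, 0, -0.125],
    [0, 0, -0.125],
    [0, 0, -0.125],
    [0, 0, -0.125],
    [0, 0, -0.125],
    [0, 0, -0.125],
    [0, 0, -0.125],
    [0, 0, -0.125],
    [0, 0, -0.1],
    [0, 0, 0]
  ]
}}

```text
clock: 6.13
ee_pos: [0.5131, -0.0348, 0.1085]
tcp_rot: [2.893, 1.217, 0.002]
wrist_force: [-0.5, -2.2, -0.3]
width: 0.0461
```

```bash
python3 st.py
```

```text
t 6.133 p [ 0.5131 -0.0348  0.1085] q [-0.2843  0.6003  1.8302 -0.0025  0.708   0.4919] zax [ 0.0026 -0.0024 -1.    ] yawY -0.7744077316254457
tiltfix [0.0024 0.0026 0.    ] dxy [-0.0036 -0.0002] F [-0.479  -2.1745 -0.3424] T [-0.2307 -0.0437 -0.0094] w 0.046096544910049796
```

Request:
{"op": "carry_out", "data": {
  "fingers": [0.04, 0.04],
  "translation": [
    [-0.0002, -0.0004, 0.0008],
    [0, 0, 0.0008]
  ],
  "rotation": [
    [0.001, 0.001, 0],
    [0, 0, 0]
  ]
}}

```text
clock: 6.3
ee_pos: [0.513, -0.0348, 0.1092]
tcp_rot: [2.889, 1.232, 0.002]
wrist_force: [3.9, 0.1, -9.7]
width: 0.0458
```

Request:
{"op": "carry_out", "data": {
  "fingers": [0.04, 0.04],
  "translation": [
    [0, 0, 0.0006],
    [0, 0, 0.0006]
  ],
  "rotation": [
    [0, 0, 0],
    [0, 0, 0]
  ]
}}

```text
clock: 6.47
ee_pos: [0.5131, -0.0348, 0.1092]
tcp_rot: [2.886, 1.239, 0.002]
wrist_force: [3.3, -0.8, -9.7]
width: 0.0456
```

Request:
{"op": "carry_out", "data": {
  "fingers": [0.04, 0.04, 0.04, 0.04, 0.04],
  "translation": [
    [0, 0, -0.0008],
    [0, 0, 0],
    [0, 0, 0.0002],
    [0, 0, 0.0002],
    [0, 0, 0]
  ],
  "rotation": [
    [0, 0, 0],
    [0, 0, -0.12],
    [0, 0, -0.12],
    [0, 0, 0],
    [0, 0, 0]
  ]
}}

```text
clock: 6.88
ee_pos: [0.5127, -0.0351, 0.1094]
tcp_rot: [3.014, 0.883, -0.0]
wrist_force: [1.1, -1.6, -7.5]
width: 0.0457
```

```bash
python3 st.py
```

```text
t 6.883 p [ 0.5127 -0.0351  0.1094] q [-0.2858  0.5989  1.8287 -0.0011  0.7138  0.716 ] zax [-0.0001 -0.0007 -1.    ] yawY -1.0009011103621417
tiltfix [ 0.0007 -0.0001  0.    ] dxy [-0.0032  0.0001] F [ 1.105  -1.6137 -7.4757] T [-0.0777 -0.3274 -0.0659] w 0.0456647487440015
```

Request:
{"op": "carry_out", "data": {
  "fingers": [0.04, 0.04, 0.04, 0.04, 0.04],
  "translation": [
    [0, 0, -0.0007],
    [0, 0, 0],
    [0, 0, 0],
    [0, 0, 0.0004],
    [0, 0, 0.0004]
  ],
  "rotation": [
    [0, 0, -0.03],
    [0, 0, -0.11],
    [0, 0, -0.1],
    [0, 0, 0],
    [0, 0, 0]
  ]
}}

```text
clock: 7.3
ee_pos: [0.5127, -0.0352, 0.1102]
tcp_rot: [3.096, 0.528, -0.0]
wrist_force: [2.4, -1.1, -9.1]
width: 0.0453
```

```bash
python3 st.py
```

```text
t 7.3 p [ 0.5127 -0.0352  0.1102] q [-0.2859  0.5974  1.8284 -0.0012  0.7155  0.948 ] zax [ 0.0001 -0.0008 -1.    ] yawY -1.2330181760031853
tiltfix [0.0008 0.0001 0.    ] dxy [-0.0032  0.0002] F [ 2.4051 -1.0663 -9.1161] T [-0.1752 -0.4061 -0.0676] w 0.04534426548418149
```

Request:
{"op": "carry_out", "data": {
  "fingers": [0.04, 0.04, 0.04, 0.04, 0.04],
  "translation": [
    [0, 0, -0.0009],
    [0, 0, -0.0001],
    [0, 0, 0],
    [0, 0, 0.0004],
    [0, 0, 0.0002]
  ],
  "rotation": [
    [0, 0, -0.03],
    [0, 0, -0.11],
    [0, 0, -0.1],
    [0, 0, 0],
    [0, 0, 0]
  ]
}}

```text
clock: 7.72
ee_pos: [0.5128, -0.0353, 0.111]
tcp_rot: [3.136, 0.171, 0.001]
wrist_force: [1.6, -1.7, -5.9]
width: 0.0455
```

```bash
python3 st.py
```

```text
t 7.717 p [ 0.5128 -0.0353  0.111 ] q [-0.2859  0.5961  1.8279 -0.0013  0.7168  1.1769] zax [ 0.0005 -0.0011 -1.    ] yawY -1.4617869056184856
tiltfix [0.0011 0.0005 0.    ] dxy [-0.0033  0.0003] F [ 1.6162 -1.6827 -5.8878] T [-0.2782 -0.228  -0.0286] w 0.04547891775601565
```

Request:
{"op": "carry_out", "data": {
  "fingers": [0.04, 0.04],
  "translation": [
    [0, 0, 0.0003],
    [0, 0, 0.0003]
  ],
  "rotation": [
    [0, 0, 0],
    [0, 0, 0]
  ]
}}

```text
clock: 7.88
ee_pos: [0.5128, -0.0356, 0.1113]
tcp_rot: [3.135, 0.182, 0.0]
wrist_force: [1.5, -2.7, -6.3]
width: 0.0456
```

Request:
{"op": "carry_out", "data": {
  "fingers": [0.04, 0.04, 0.04, 0.04, 0.04],
  "translation": [
    [0, -0.0002, -0.0012],
    [0, 0, -0.0001],
    [0, 0, 0],
    [0, 0, 0.0004],
    [0, 0, 0.0004]
  ],
  "rotation": [
    [0, 0, -0.03],
    [0, 0, -0.1],
    [0, 0, -0.09],
    [0, 0, 0],
    [0, 0, 0]
  ]
}}

```text
clock: 8.3
ee_pos: [0.5127, -0.0353, 0.1122]
tcp_rot: [3.137, -0.161, 0.001]
wrist_force: [1.6, -0.7, -0.7]
width: 0.0456
```

```bash
python3 st.py
```

```text
t 8.3 p [ 0.5127 -0.0353  0.1122] q [-0.2862  0.5938  1.8272 -0.0003  0.7202  1.387 ] zax [ 0.0003 -0.0003 -1.    ] yawY -1.6730550658619419
tiltfix [0.0003 0.0003 0.    ] dxy [-0.0032  0.0003] F [ 1.578  -0.6549 -0.7292] T [-0.1135 -0.222   0.0143] w 0.04561359801452894
```

Request:
{"op": "carry_out", "data": {
  "fingers": [0.04, 0.04],
  "translation": [
    [0, 0, 0.0004],
    [0, 0, 0.0003]
  ],
  "rotation": [
    [0, 0, 0],
    [0, 0, 0]
  ]
}}

```text
clock: 8.47
ee_pos: [0.5128, -0.0352, 0.1135]
tcp_rot: [3.138, -0.153, 0.001]
wrist_force: [0.6, -0.6, -0.5]
width: 0.0458
```

```bash
python3 st.py|cut -c1-400; python3 -c "
from h import *
save('scene','s4.png',(220,140,350,240),6)"
```

```text
t 8.467 p [ 0.5128 -0.0352  0.1135] q [-0.2862  0.5915  1.8267 -0.0002  0.7227  1.3821] zax [ 0.0007 -0.0003 -1.    ] yawY -1.6681430575793472
tiltfix [0.0003 0.0007 0.    ] dxy [-0.0033  0.0002] F [ 0.556  -0.6018 -0.4943] T [-0.1577 -0.1556 -0.0376] w 0.04581761178405449
```

View pics/s4.png

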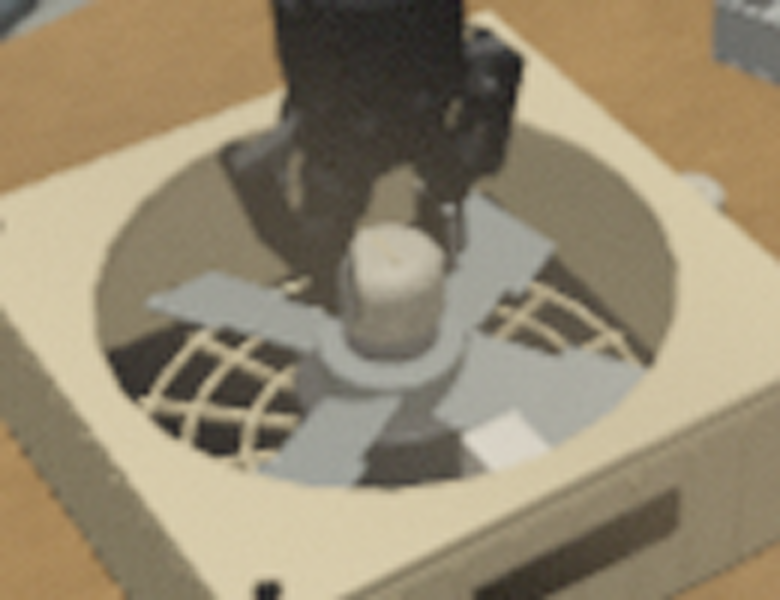

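The nut now rises without resistance: z is 0.1135, about 2 mm above where it held before, and Fz is about −0.5 N. So the thread let go between 3.86 and 4.07 rad, short of the stop. I'll lift gently and watch the force.

Request:
{"op": "carry_out", "data": {
  "fingers": [0.04, 0.04, 0.04],
  "translation": [
    [0, 0, 0.0008],
    [0, 0, 0.0008],
    [0, 0, 0.0008]
  ],
  "rotation": [
    [0, 0, 0],
    [0, 0, 0],
    [0, 0, 0]
  ]
}}

```text
clock: 8.77
ee_pos: [0.5128, -0.0352, 0.1162]
tcp_rot: [3.138, -0.15, 0.001]
wrist_force: [0.6, -0.8, -0.7]
width: 0.046
```

Request:
{"op": "carry_out", "data": {
  "fingers": [0.04, 0.04, 0.04, 0.04],
  "translation": [
    [0, 0, 0.0015],
    [0, 0, 0.0015],
    [0, 0, 0.0015],
    [0, 0, 0.0015]
  ],
  "rotation": [
    [0, 0, 0],
    [0, 0, 0],
    [0, 0, 0],
    [0, 0, 0]
  ]
}}

```text
clock: 9.1
ee_pos: [0.5117, -0.0347, 0.1225]
tcp_rot: [-3.137, 0.149, 0.003]
wrist_force: [0.2, 0.0, -1.0]
width: 0.0452
```

```bash
python3 st.py
```

```text
t 9.1 p [ 0.5117 -0.0347  0.1225] q [-0.286   0.5751  1.8221  0.0003  0.7463  1.3794] zax [-0.0018  0.0008 -1.    ] yawY -1.665679695006352
tiltfix [-0.0008 -0.0018 -0.    ] dxy [-0.0022 -0.0003] F [ 0.1553  0.0082 -1.0266] T [-0.024   0.0377  0.003 ] w 0.04520549819923282
```

Request:
{"op": "carry_out", "data": {
  "fingers": [0.04, 0.04, 0.04, 0.04, 0.04, 0.04, 0.04, 0.04],
  "translation": [
    [0, 0, 0.002],
    [0, 0, 0.003],
    [0, 0, 0.004],
    [0, 0, 0.006],
    [0, 0, 0.01],
    [0, 0, 0.015],
    [0, 0, 0.015],
    [0, 0, 0.01]
  ],
  "rotation": [
    [0, 0, 0],
    [0, 0, 0],
    [0, 0, 0],
    [0, 0, 0],
    [0, 0, 0],
    [0, 0, 0],
    [0, 0, 0],
    [0, 0, 0]
  ]
}}

```text
clock: 9.77
ee_pos: [0.5079, -0.0333, 0.1902]
tcp_rot: [-3.135, 0.148, 0.017]
wrist_force: [0.3, 0.0, -0.2]
width: 0.0457
```

```bash
python3 st.py; python3 -c "
from h import *
save('scene','s5.png',(190,60,370,210),4)"
```

```text
t 9.767 p [ 0.5079 -0.0333  0.1902] q [-0.2856  0.4608  1.773   0.0008  0.9194  1.3794] zax [-0.011   0.0039 -0.9999] yawY -1.6654830729658507
tiltfix [-0.0039 -0.011  -0.    ] dxy [ 0.0016 -0.0017] F [ 0.2835  0.0417 -0.2012] T [-0.0009  0.0034  0.0322] w 0.04573389520356449
```

View pics/s5.png

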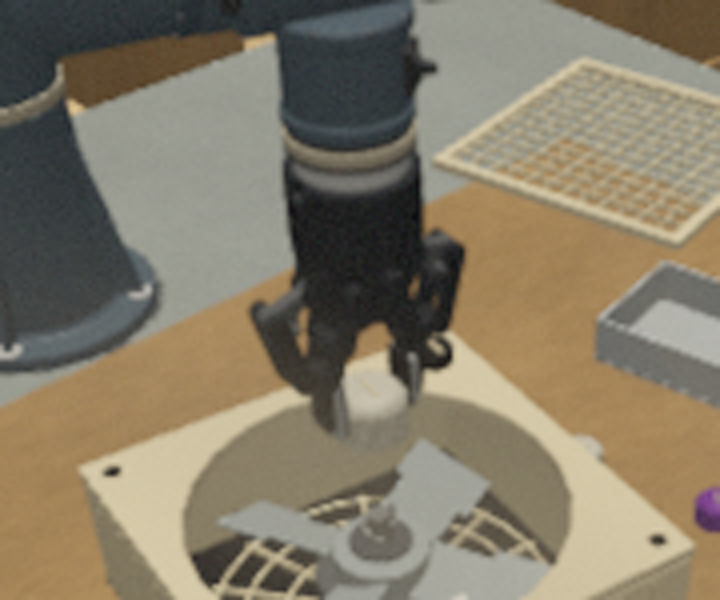

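The nut is held at (375,410) and clear, with the spigot bare at (380,525). Now to the tray.

Request:
{"op": "carry_out", "data": {
  "fingers": [0.04, 0.04, 0.04, 0.04, 0.04, 0.04, 0.04, 0.04, 0.04, 0.04, 0.04, 0.04, 0.04, 0.04, 0.04, 0.04, 0.04, 0.04],
  "translation": [
    [0, 0.012, 0],
    [-0.003, 0.022, 0],
    [-0.003, 0.026, 0],
    [-0.003, 0.026, 0],
    [-0.003, 0.026, 0],
    [-0.003, 0.026, 0],
    [-0.003, 0.026, 0],
    [-0.003, 0.026, 0],
    [-0.003, 0.026, 0],
    [-0.003, 0.026, 0],
    [-0.003, 0.026, 0],
    [-0.003, 0.026, 0],
    [-0.003, 0.026, 0],
    [-0.003, 0.026, 0],
    [-0.003, 0.018, 0],
    [-0.002, 0.01, 0],
    [0, 0.004, 0],
    [0, 0, 0]
  ],
  "rotation": [
    [0, -0.005, 0.06],
    [0, 0, 0.11],
    [0, 0, 0.11],
    [0, 0, 0.11],
    [0, 0, 0.11],
    [0, 0, 0.11],
    [0, 0, 0.11],
    [0, 0, 0.11],
    [0, 0, 0.11],
    [0, 0, 0.11],
    [0, 0, 0.11],
    [0, 0, 0.11],
    [0, 0, 0.11],
    [0, 0, 0.11],
    [0, 0, 0.11],
    [0, 0, 0.11],
    [0, 0, 0.06],
    [0, 0, 0]
  ]
}}

```text
clock: 11.32
ee_pos: [0.4597, 0.3611, 0.1943]
tcp_rot: [-1.995, -2.42, -0.006]
wrist_force: [0.2, 0.4, 0.1]
width: 0.0457
```

```bash
sed -i 's/^g=.*/g=np.array([.461,.362])/' st.py; python3 st.py
```

```text
t 11.317 p [0.4597 0.3611 0.1943] q [0.4718 0.5393 1.5917 0.0072 1.0091 0.2762] zax [-0.0014  0.0062 -1.    ] yawY 0.19177156457466452
tiltfix [-0.0062 -0.0014 -0.    ] dxy [0.0013 0.0009] F [0.194  0.3982 0.1082] T [-0.0161 -0.0161 -0.0143] w 0.04565638092461641
```

Request:
{"op": "carry_out", "data": {
  "fingers": [0.04, 0.04, 0.04, 0.04, 0.04, 0.04, 0.04, 0.04, 0.04, 0.04, 0.04],
  "translation": [
    [0.001, 0.0008, -0.008],
    [0, 0, -0.018],
    [0, 0, -0.02],
    [0, 0, -0.02],
    [0, 0, -0.02],
    [0, 0, -0.018],
    [0, 0, -0.016],
    [0, 0, -0.01],
    [0, 0, -0.005],
    [0, 0, -0.002],
    [0, 0, 0]
  ],
  "rotation": [
    [-0.004, -0.001, 0],
    [0, 0, 0],
    [0, 0, 0],
    [0, 0, 0],
    [0, 0, 0],
    [0, 0, 0],
    [0, 0, 0],
    [0, 0, 0],
    [0, 0, 0],
    [0, 0, 0],
    [0, 0, 0]
  ]
}}

```text
clock: 12.23
ee_pos: [0.4613, 0.3563, 0.0485]
tcp_rot: [2.024, 2.402, -0.001]
wrist_force: [0.5, -0.6, -0.4]
width: 0.0457
```

```bash
python3 st.py;  python3 -c "
from h import *
save('scene','s6.png',(320,60,440,180),5)"
```

```text
t 12.233 p [0.4613 0.3563 0.0485] q [ 0.4664  0.7603  1.6756 -0.001   0.7062  0.297 ] zax [-0.0002 -0.0008 -1.    ] yawY 0.170093140175992
tiltfix [ 0.0008 -0.0002  0.    ] dxy [-0.0003  0.0057] F [ 0.4692 -0.6253 -0.3788] T [ 0.0497  0.0196 -0.0054] w 0.045650612841520714
```

View pics/s6.png

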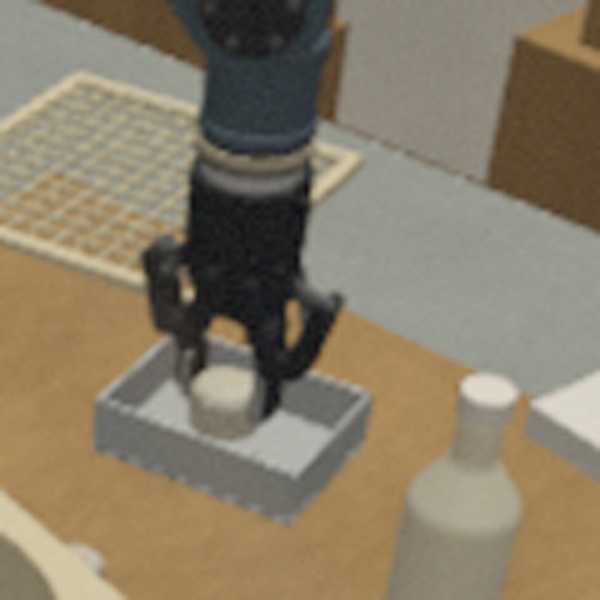

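The nut hangs inside the tray at crop (227,400), clear of the walls. I'll lower it to contact in small steps.

Request:
{"op": "carry_out", "data": {
  "fingers": [0.04, 0.04, 0.04, 0.04, 0.04],
  "translation": [
    [0, 0.003, -0.003],
    [0, 0, -0.003],
    [0, 0, -0.003],
    [0, 0, -0.002],
    [0, 0, -0.001]
  ],
  "rotation": [
    [0, 0, 0],
    [0, 0, 0],
    [0, 0, 0],
    [0, 0, 0],
    [0, 0, 0]
  ]
}}

```text
clock: 12.7
ee_pos: [0.464, 0.3612, 0.0395]
tcp_rot: [2.022, 2.399, 0.011]
wrist_force: [-0.0, -0.1, -1.7]
width: 0.0455
```

Request:
{"op": "carry_out", "data": {
  "fingers": [0.04, 0.04],
  "translation": [
    [0, 0, -0.001],
    [0, 0, -0.001]
  ],
  "rotation": [
    [0, 0, 0],
    [0, 0, 0]
  ]
}}

```text
clock: 12.87
ee_pos: [0.4641, 0.3614, 0.0376]
tcp_rot: [2.022, 2.399, 0.012]
wrist_force: [-0.4, -0.3, -0.7]
width: 0.0457
```

Request:
{"op": "carry_out", "data": {
  "fingers": [0.04, 0.04, 0.04],
  "translation": [
    [0, 0, -0.001],
    [0, 0, -0.001],
    [0, 0, -0.001]
  ],
  "rotation": [
    [0, 0, 0],
    [0, 0, 0],
    [0, 0, 0]
  ]
}}

```text
clock: 13.12
ee_pos: [0.4642, 0.3615, 0.0344]
tcp_rot: [2.022, 2.399, 0.013]
wrist_force: [0.1, 0.5, -0.2]
width: 0.0454
```

Request:
{"op": "carry_out", "data": {
  "fingers": [0.04, 0.04],
  "translation": [
    [0, 0, -0.001],
    [0, 0, -0.0008]
  ],
  "rotation": [
    [0, 0, 0],
    [0, 0, 0]
  ]
}}

```text
clock: 13.28
ee_pos: [0.4641, 0.3614, 0.0323]
tcp_rot: [2.022, 2.399, 0.012]
wrist_force: [0.6, 0.3, 0.1]
width: 0.0457
```

Request:
{"op": "carry_out", "data": {
  "fingers": [0.04, 0.04],
  "translation": [
    [0, 0, -0.0008],
    [0, 0, -0.0008]
  ],
  "rotation": [
    [0, 0, 0],
    [0, 0, 0]
  ]
}}

```text
clock: 13.45
ee_pos: [0.4641, 0.3614, 0.0305]
tcp_rot: [2.022, 2.399, 0.012]
wrist_force: [0.6, -0.3, 0.3]
width: 0.0455
```

Request:
{"op": "carry_out", "data": {
  "fingers": [0.04, 0.04],
  "translation": [
    [0, 0, -0.0007],
    [0, 0, -0.0007]
  ],
  "rotation": [
    [0, 0, 0],
    [0, 0, 0]
  ]
}}

```text
clock: 13.62
ee_pos: [0.4642, 0.3615, 0.03]
tcp_rot: [2.022, 2.399, 0.012]
wrist_force: [-0.6, -1.0, 9.4]
width: 0.0453
```

Contact at 0.030 (Fz +9 N), which matches the expected floor height. Ease off and release.

Request:
{"op": "carry_out", "data": {
  "fingers": [0.04, 0.07, 0.07, 0.07, 0.07, 0.07],
  "translation": [
    [0, 0, 0.0004],
    [0, 0, 0],
    [0, 0, 0],
    [0, 0, 0],
    [0, 0, 0],
    [0, 0, 0]
  ],
  "rotation": [
    [0, 0, 0],
    [0, 0, 0],
    [0, 0, 0],
    [0, 0, 0],
    [0, 0, 0],
    [0, 0, 0]
  ]
}}

```text
clock: 14.12
ee_pos: [0.4646, 0.3617, 0.0308]
tcp_rot: [2.022, 2.399, 0.014]
wrist_force: [0.4, 0.2, 0.5]
width: 0.07
```

```bash
python3 st.py
```

```text
t 14.117 p [0.4646 0.3617 0.0308] q [ 0.4721  0.7923  1.6714 -0.0011  0.6677  0.3028] zax [ 0.0094  0.0041 -0.9999] yawY 0.1700745601023607
tiltfix [-0.0041  0.0094  0.    ] dxy [-0.0036  0.0003] F [0.4248 0.2113 0.4948] T [ 0.04    0.006  -0.0086] w 0.0699533366959634
```

Request:
{"op": "carry_out", "data": {
  "fingers": [0.07, 0.07, 0.07, 0.07, 0.07, 0.07, 0.07, 0.07, 0.07, 0.07, 0.07, 0.07, 0.07],
  "translation": [
    [0, 0, 0.004],
    [0, 0, 0.006],
    [0, 0, 0.008],
    [0, 0, 0.012],
    [0, 0, 0.016],
    [0, 0, 0.02],
    [0, 0, 0.02],
    [0, 0, 0.02],
    [0, 0, 0.02],
    [0, 0, 0.02],
    [-0.01, 0.02, 0.01],
    [-0.01, 0.02, 0.005],
    [0, 0, 0]
  ],
  "rotation": [
    [0, 0, 0],
    [0, 0, 0],
    [0, 0, 0],
    [0, 0, 0],
    [0, 0, 0],
    [0, 0, 0],
    [0, 0, 0],
    [0, 0, 0],
    [0, 0, 0],
    [0, 0, 0],
    [0, 0, 0],
    [0, 0, 0],
    [0, 0, 0]
  ]
}}

```text
clock: 15.2
ee_pos: [0.4441, 0.4016, 0.2123]
tcp_rot: [2.024, 2.393, 0.028]
wrist_force: [0.6, -1.1, -0.2]
width: 0.0699
```

```bash
python3 st.py; python3 -c "
from h import *
save('scene','s7.png');save('top','t7.png')"
```

```text
t 15.2 p [0.4441 0.4016 0.2123] q [ 0.5493  0.528   1.5506 -0.0014  1.0438  0.3834] zax [ 0.017   0.009  -0.9998] yawY 0.16654391429633875
tiltfix [-0.009  0.017  0.   ] dxy [ 0.0169 -0.0396] F [ 0.5813 -1.1002 -0.2312] T [ 0.0733  0.0144 -0.0139] w 0.06985031045345863
```

View pics/s7.png

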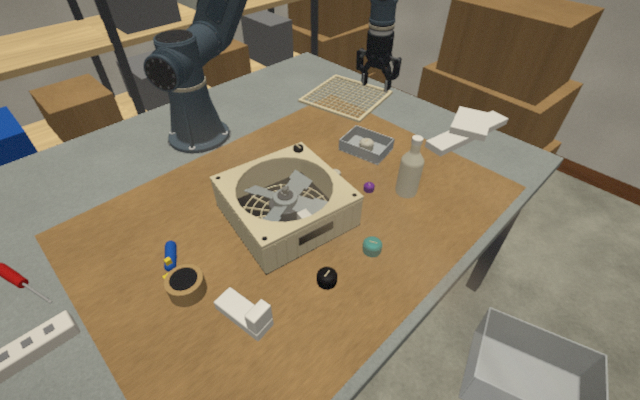

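View pics/t7.png

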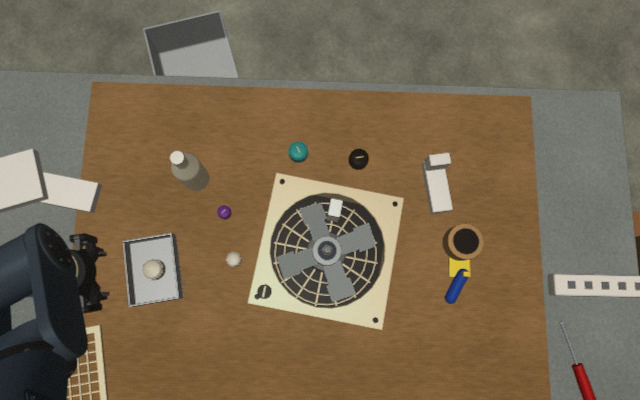

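The nut stands in the tray at top (152,269). The spigot is bare at (327,249), and the bottle, foam, tape gun and look-alikes have not moved. I'm handing in.

Request:
{"op": "carry_out", "data": {
  "fingers": [0.07, 0.07, 0.07],
  "translation": [
    [0, 0, 0],
    [0, 0, 0],
    [0, 0, 0]
  ],
  "rotation": [
    [0, 0, 0],
    [0, 0, 0],
    [0, 0, 0]
  ]
}}

```text
clock: 15.55
ee_pos: [0.4443, 0.3969, 0.2104]
tcp_rot: [2.025, 2.391, 0.018]
wrist_force: [-0.2, 0.6, -0.3]
width: 0.0702
```

```bash
python3 -c "
from rig import workorder; print(workorder.job_done())"
```

```text
the job is handed in; nothing more can be done
None
```

I unscrewed the nut clockwise and felt for release with small lifts. It held at 3.17, 3.40, 3.63 and 3.86 rad and lifted freely at about 4.07 rad, before reaching the stop. I lifted it straight off, set it on the tray floor (contact at about 9 N) and released it. The job took about 15.6 s.

The last pictures show the nut upright in the tray, the spigot bare, the bottle, foam and tape gun where they were, and the gripper clear.

Some checks were off:
- **Test pulls:** they reached 6–10 N, above the intended light 5 N but well under the 30 N limit.
- **Joint 6:** it read −2.854 for a moment after the first approach, just past its −2.85 range, and I turned it back at once. That may count against the range rule.
- **Nut axis:** the jaws settled 2–3 mm in x from my camera estimate, but the side force stayed below 4 N.

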